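Peel the top tray off a clinging stack and present it over the filling mat

ROBOT

A 6-joint arm with a two-finger parallel gripper is mounted at the origin on a cart in front of the work surface, level with it; the furniture and walls round the work are solid. World frame = base frame: x ahead of the robot, y to its left, z up, the work surface at z = 0. Lengths are in m, angles in rad, forces in N, time in s.
With the tool pointing down it reaches from about 0.325 to 0.9 m from the base axis. Payload 3.5 kg.
Tool frame: the origin (TCP) lies midway between the tips of the shut fingers; the grasp point (between the pads) lies 19 mm behind it; z points along the fingers, y is the line along which they close (so a half turn about z gives the same grasp; the last joint's range is limited). The gripper opens to 85 mm and grips with 20 to 120 N. Pads are 22 mm wide; open, the fingers measure 114 mm over their backs; the gripper's body (76 mm by 85 mm) begins 54 mm behind the grasp point. The pads swing forward as they close: fully open they stand 13 mm farther back than shut.
Start: joints at [1.237, 0.276, -0.026, 1.268, 0, 1.467], TCP at [0.143, 0.608, 0.231] pointing down, gripper open.
Joint ranges: [-3.12, 3.12], [-0.85, 1.88], [-1.08, 1.24], [-1.95, 2.15], [-1.57, 1.53], [-3.14, 3.14]. Speed limits (rad/s): [2.57, 2.57, 3.14, 3.14, 3.14, 3.14].

INTERFACE

Orientations are given as a 3x3 rotation matrix whose columns are the frame's x, y, z axes.
In Python, from plant import get_state, read_camera, hand_in, search_frame gives the robot as it stands. The module is installed in compiled form; this text tells all that it offers.
- The arm moves only by the tool step_arm, never from a script. Its arguments are lists of equal length, an entry for each row: "linear": the shift along the tool's x, y, z normalised to -1 to 1, where 1 is 0.05 m, a list of three; "yaw": the turn about the tool's z normalised to -1 to 1, where 1 is 6 degrees. A call has 1 to 20 rows; each row shifts and turns the commanded pose from where the row before left it, along the tool's axes as they then stand; what a row does not reach is not made up. A row lasts 1/10 s, in which the tool goes at most 50 mm and 8.59 degrees, less where a joint would pass 70% of its speed; a pose out of reach is approached as far as the arm can. A call with a number of a shift or a turn outside -1 to 1 is refused whole. A call with a gripper value outside its range is refused whole. "grip" is the gripper's target within -1 to 1 (shut at 1, half-way at 0, fully open at -1), set as the call begins (left out, the last holds). The fingers move at their own pace and stop on an object; the grip force is fixed at half the most. Time passes only in rows, so rows that do not move let the fingers close. It gives the time, the measured TCP pose, the force, the opening and the grip force at its end, in the units of the state.
- get_state(): the state, without advancing time (a new reading comes with each control period).
- read_camera(name): name is "side" or "top" or "wrist"; returns a dict with "image" (420x560x3 uint8, red, green, blue), "depth" (420x560 float32, m along the optical axis (not along the pixel's ray), 0 where there is no reading), "camera_matrix" (3x3 intrinsics, pixels), "world_to_cam" (4x4, takes a point from world to camera coordinates). Camera axes: x right, y down, z forward; pixel columns grow to the right and rows downward; lengths in m; the calibration is good to about 2 mm. A picture is of the moment at which its call begins.
- hand_in(): hands the job in; it is judged then, once.
Trained networks look in a picture, given as the dict that the camera call returned (one of the last four; its "shot" number tells which), for a name from the list of things; names that differ only in an ending like _2 or _b are one class to them, and where a whole thing is asked for, a point or a joint stands for the part that bears it (a point fixed in the world has none). Each returns a list of dicts, best first, with "p" (0 to 1); they miss things now and then, are a little off and sometimes report something else, mostly with a low value. They report only what shows in the picture. A call takes as long as a camera call. They do not tell look-alikes from the thing itself.
- search_frame(target, picture): "bbox" ([left, top, right, bottom] in pixels, round what is visible of it).
The state is a dict: "time_s": time; "joints": joint angles; "qd": joint speeds; "joint_torque": joint torques, N m; "ee_pos": TCP position; "ee_rot": TCP orientation; "ft_force": force on the tool from outside, world axes, zero at the start; "ft_torque": the same for the moment, N m; "gripper_width": finger opening in m; "gripper_force": force on a finger pad.
Only numpy, scipy, OpenCV 4.12 (cv2) and the standard library are available. Lean on these libraries where they do the work, as an engineer would, in place of code of your own. Each camera call takes 0.05 s, during which the arm holds its last target. There are 200 camera calls.

TASK

The white weighing trays in the dark metal holder cling together: take the top one by its upright corner tab and peel it off by raising that corner first while the opposite corner still rests on the stack, so that the trays underneath stay down in the holder. Then hold the tray out level, open side up, centred about 10 cm above the round blue mat. Finish while still holding it there in the gripper: do not put it down or let go, and leave the amber bottle, the tally counter and the small carton alone.

Things in the scene. Friction and masses are not known exactly. Their poses are not given: they have to be found in the camera images.
- tray: top tray, white plastic, 50 g: square rim 96 x 96 mm, 3 mm thick, around a cup 72 x 72 mm inside reaching 16 mm below the rim's underside. Origin: centre of the rim's underside; z up (open side). -x points to the tab's corner: the square's sides lie at 45 degrees to x and y, the plain corners 67 mm out along +x, +y, -y. Starts nested in the stack; the cup needs 16 mm of rise to leave it
- tray_tab (a point): centre of the top tray's tab, 74 mm along -x and 15 mm above the tray's origin. The tab is an upright fin, 24 mm long along the tray's x, 9 mm thick along its y, from 3 to 27 mm above the origin, on a flat ear 18 mm wide that ends 88 mm from the centre. Pinch it across its thickness (fingers closing along the tray's y)
- tray_far_corner (a point): corner of the top tray's rim farthest from the tab, at its underside: 67 mm along +x of the tray's origin
- stack (a joint): how far the pack of trays underneath has risen in its holder, m: 0 = fully down, up to 0.05. It weighs about 2.6 N and rises freely: raised level at a moderate pace, the top tray brings it along; turned up about the corner farthest from the tab, the nubs let go in turn (all by about 0.15 rad) and it stays down
- stack_top (a point): centre of the upper face of the stack's rim, on which the top tray's rim rests; 42 mm above the worktop at the start. Hidden sprung nubs at the middle of each side of the cup hold the top tray; each gives way at about 1.5 N once its part of the tray has risen 2 to 4 mm
- holder: fixed dark metal holder of the stack: a 132 x 132 mm plate 6 mm thick with three guide posts 38 mm high at the corners without tabs; origin: centre of its underside, axes as the tray's at the start
- mat: fixed round blue mat, 80 mm across, 4 mm high, with a small white dot in the middle; origin: centre of its underside on the worktop
- amber_bottle: brown bottle with red cap, 48 mm across, 100 mm high, bystander; origin: centre of its underside
- counter: white and black tally counter, 49 x 46 x 26 mm, bystander; origin: centre of its underside
- cover_box: small white and blue carton, 42 x 62 x 24 mm, bystander; origin: centre of its underside
Mind the look-alikes: they are no part of the job. Of the things that look like the mat, the larger one is meant.

How it is judged:
By the outcome, as a careful person would: the job done as asked, in the order asked, and still so for the second after the job is handed in, while the arm keeps its last pose, push and grip.
It also fails if it takes over 35 s, if anything falls off the work surface, if the arm or the gripper's body presses on something with over 40 N, if the wrist force passes 120 N, or if a joint passes its speed limit or range.

## Working session

There is one attempt and no reset: what is moved stays moved. The work goes in short steps, Python scripts to look and compute and a tool call to move; the robot and the scene stay as the last step left them, time stands still between calls to the robot, and variables do not carry over. Pictures are saved under pics/ and viewed, at most 10 in all, crops included, and the job is handed in when it is done.

Besides the shell and the picture viewer there is one more tool, called as name([rows], argument=value, ...), one row to a line, values as JSON. step_arm: Moves the arm, as the interface text tells. Scaled input: -1 to 1 covers 0.05 m each way for a shift and 6 degrees each way for a turn. Its arguments: {"type":"object","properties":{"linear":{"type":"array"},"yaw":{"type":"array"},"grip":{"type":"number"}},"required":["linear","yaw"]}

```bash
mkdir -p pics
cat > h.py <<'E'
import numpy as np, cv2
from plant import *
def w(pic,u,v,d=None):
    K=pic["camera_matrix"];z=pic["depth"][int(v),int(u)] if d is None else d
    c=np.array([(u-K[0,2])/K[0,0]*z,(v-K[1,2])/K[1,1]*z,z,1]);return (np.linalg.inv(pic["world_to_cam"])@c)[:3]
def cloud(pic):
    K=pic["camera_matrix"];z=pic["depth"];v,u=np.indices(z.shape)
    c=np.stack([(u-K[0,2])/K[0,0]*z,(v-K[1,2])/K[1,1]*z,z,np.ones_like(z)],-1)
    return (c@np.linalg.inv(pic["world_to_cam"]).T)[...,:3]
def save(pic,n): cv2.imwrite(n,pic["image"][...,::-1])
E
python3 - <<'E'
from h import *
np.set_printoptions(precision=3,suppress=True)
s=get_state();print(s["time_s"],s["ee_pos"],s["ee_rot"].tolist() if hasattr(s["ee_rot"],'tolist') else s["ee_rot"])
ims=[]
for n in("top","side"):
    p=read_camera(n);ims.append(p["image"])
    save(p,f"pics/{n}0.png")
    for t in("tray","tray_tab","mat","holder","amber_bottle","counter","cover_box"):
        for r in search_frame(t,p)[:3]:
            b=r["bbox"];u,v=(b[0]+b[2])/2,(b[1]+b[3])/2
            print(n,t,round(r["p"],2),np.round(b),w(p,u,v))
E
```

```text
0.0 [0.143 0.608 0.23 ] [[-0.9734826271729206, 0.22875986693617978, -0.0007056003472405618], [0.22876086038962468, 0.9734804004234627, -0.0020925451424040247], [0.00020819776023637735, -0.0021984700852313716, -0.9999975616885157]]
top tray 0.73 [253. 204. 301. 266.] [0.503 0.183 0.029]
top tray_tab 0.88 [250. 203. 306. 265.] [0.506 0.18  0.03 ]
top mat 0.81 [252. 107. 280. 136.] [0.777 0.217 0.004]
top mat 0.61 [282. 145. 319. 176.] [0.684 0.131 0.006]
top holder 0.86 [242. 197. 309. 264.] [0.514 0.186 0.027]
top amber_bottle 0.71 [211. 158. 234. 184.] [0.638 0.302 0.1  ]
top counter 0.63 [174. 269. 193. 286.] [0.401 0.395 0.026]
top cover_box 0.63 [334. 266. 363. 294.] [0.405 0.014 0.027]
side tray 0.75 [225. 207. 288. 242.] [0.506 0.202 0.027]
side tray_tab 0.6 [223. 208. 284. 242.] [0.498 0.199 0.026]
side mat 0.75 [322. 240. 360. 266.] [0.691 0.125 0.002]
side mat 0.62 [356. 221. 387. 236.] [ 0.774  0.211 -0.   ]
side holder 0.62 [222. 209. 296. 259.] [0.513 0.165 0.027]
side amber_bottle 0.94 [308. 170. 326. 210.] [0.649 0.286 0.063]
side counter 0.56 [212. 178. 234. 194.] [0.407 0.38  0.022]
side cover_box 0.74 [184. 279. 213. 314.] [ 0.409 -0.008  0.022]
```

Run:
```python
import cv2,numpy as np
a=cv2.imread("pics/top0.png")[90:310,150:380];b=cv2.imread("pics/side0.png")[150:330,160:420]
a=cv2.resize(a,None,fx=1.7*1.5,fy=1.7*1.5,interpolation=2);b=cv2.resize(b,(800-a.shape[1],int(180*(800-a.shape[1])/260)))
o=np.zeros((a.shape[0],800,3),np.uint8);o[:,:a.shape[1]]=a;o[:b.shape[0],a.shape[1]:]=b
cv2.imwrite("pics/c0.png",o)
```

```text
(no output)
```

View pics/c0.png

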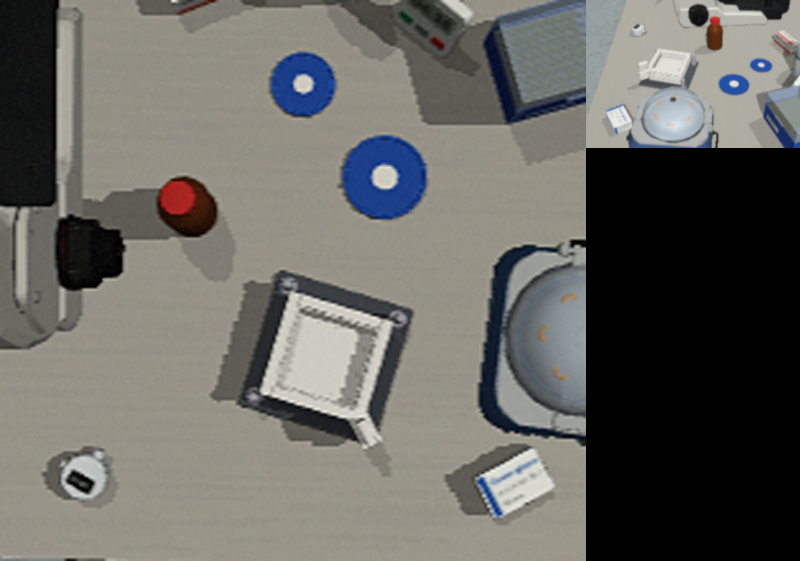

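The picture shows two blue mats, the larger at top px (300,159) and the smaller at (266,122). The white tray stack is at (276,227), with its tab pointing to the lower right at about (294,258). The look-alikes for the tray and tab are the white carton at (350,280) and the counter at (183,277). I choose the stack in the dark holder and the larger mat.

Run:
```python
from h import *
np.set_printoptions(precision=4,suppress=True)
p=read_camera("top");c=cloud(p);im=p["image"].astype(int)
v,u=np.indices(im.shape[:2])
near=(np.abs(c[...,0]-0.5)<.12)&(np.abs(c[...,1]-.17)<.12)
white=im.min(2)>150
f=near&(c[...,2]>.055)&(c[...,2]<.08);print("fin",f.sum(),c[f].mean(0),u[f].mean(),v[f].mean())
r=near&white&(c[...,2]>.037)&(c[...,2]<.052);print("rim",r.sum())
rect=cv2.minAreaRect(c[r][:,:2].astype(np.float32)*1000);print(rect,cv2.boxPoints(rect))
m=(im[...,2]>im[...,0]+60)&(abs(u-300)<25)&(abs(v-159)<25)
q=cv2.minAreaRect(c[m][:,:2].astype(np.float32)*1000);print("mat",q,c[m].mean(0),(c[m].min(0)+c[m].max(0))/2)
print(get_state()["time_s"],get_state()["gripper_width"])
```

```text
fin 45 [0.453  0.1465 0.0697] 292.75555555555553 258.9111111111111
rim 713
((508.96173095703125, 177.58160400390625), (117.75157165527344, 123.68594360351562), 75.59439849853516) [[434.4158 135.9425]
 [554.2129 105.1714]
 [583.5077 219.2207]
 [463.7106 249.9918]]
mat ((621.4896240234375, 136.78271484375), (77.68433380126953, 211.49049377441406), 85.60900115966797) [0.6875 0.1309 0.0054] [0.6231 0.1384 0.4587]
0.85 0.08552614668726248
```

step_arm([
  [-0.582,-0.54,0.07],
  [-0.582,-0.54,0.07],
  [-0.582,-0.54,0.07],
  [-0.582,-0.54,0.07],
  [-0.582,-0.54,0.07],
  [-0.582,-0.54,0.07],
  [-0.582,-0.54,0.07],
  [-0.582,-0.54,0.07],
  [-0.582,-0.54,0.07],
  [-0.582,-0.54,0.07],
  [-0.582,-0.54,0.07],
  [-0.582,-0.54,0.07],
  [-0.582,-0.54,0.07],
  [-0.582,-0.54,0.07],
], yaw=[0,0,0,0,0,0,0,0,0,0,0,0,0,0])

```text
time_s: 2.25
ee_pos: [0.454, 0.1458, 0.1825]
ee_rot: [[-0.973, 0.229, 0.001], [0.229, 0.973, 0.0], [-0.001, 0.0, -1.0]]
ft_force: [0.4, 0.0, 0.1]
gripper_width: 0.0856
gripper_force: 0.0
```

step_arm([
  [0,0,0],
  [0,0,0],
  [0,0,0],
  [0,0,0],
  [0,0,0],
  [0,0,0],
  [0,0,0],
  [0,0,0],
  [0,0,0],
], yaw=[-0.91,-0.91,-0.91,-0.91,-0.91,-0.91,-0.91,-0.91,0], grip=0.3)

```text
time_s: 3.15
ee_pos: [0.4532, 0.1473, 0.1825]
ee_rot: [[-0.862, -0.507, 0.0], [-0.507, 0.862, 0.0], [-0.0, -0.0, -1.0]]
ft_force: [0.9, -0.8, 0.1]
gripper_width: 0.0298
gripper_force: 0.0
```

Run:
```python
from h import *
np.set_printoptions(precision=4,suppress=True)
p=read_camera("wrist");save(p,"pics/w1.png");c=cloud(p)
for t in("tray_tab","tray"): print(t,[(r["p"],r["bbox"]) for r in search_frame(t,p)[:2]])
n=(c[...,2]>.056)&(c[...,2]<.08)&(np.hypot(c[...,0]-.453,c[...,1]-.1465)<.03)
print(n.sum(),c[n].mean(0) if n.any() else 0, cv2.minAreaRect(c[n][:,:2].astype(np.float32)*1000) if n.any() else 0)
v,u=np.indices(n.shape); print(u[n].mean(),v[n].mean(),u[n].min(),u[n].max(),v[n].min(),v[n].max())
print(get_state()["joints"],get_state()["ee_rot"],get_state()["ft_force"])
```

```text
tray_tab [(0.68, [198.1, 171.9, 339.6, 327.4]), (0.2, [200.4, 169.5, 340.3, 262.3])]
tray [(0.85, [201.5, 176.3, 343.1, 324.8])]
340 [0.4509 0.1431 0.0678] ((452.0923767089844, 143.75259399414062), (23.543027877807617, 8.15921401977539), 30.43098258972168)
271.95588235294116 195.78529411764706 267 277 180 211
[ 0.1785  0.0457 -0.4073  1.1176 -0.     -0.3515] [[-0.8629 -0.5055  0.0002]
 [-0.5055  0.8629  0.    ]
 [-0.0002 -0.0001 -1.    ]] [ 1.0235 -0.4122  1.1538]
```

View pics/w1.png

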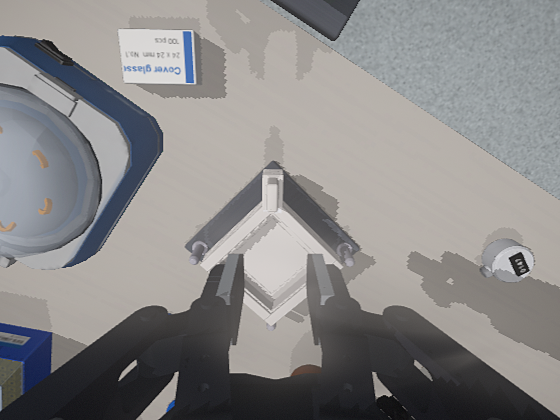

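The wrist view shows the fin at px (272,196), 23.5 x 8 mm and in line with the tool. The cup is behind it, around (275,260). I'll descend onto the fin's upper part with a slight outward offset, because a small contact patch lets the tray pivot in the grip.

step_arm([
  [0.09,-0.027,0.3],
  [0.09,-0.027,0.3],
  [0,0,0.3],
  [0,0,0.3],
  [0,0,0.3],
  [0,0,0.3],
  [0,0,0.3],
  [0,0,0.3],
  [0,0,0.07],
  [0,0,0],
  [0,0,0],
], yaw=[0,0,0,0,0,0,0,0,0,0,0])

```text
time_s: 4.4
ee_pos: [0.4473, 0.1405, 0.0595]
ee_rot: [[-0.862, -0.507, 0.001], [-0.507, 0.862, 0.0], [-0.001, -0.0, -1.0]]
ft_force: [0.4, -0.8, 0.4]
gripper_width: 0.0296
gripper_force: 0.0
```

step_arm([
  [0,0,0],
  [0,0,0],
  [0,0,0],
  [0,0,0],
  [0,0,0],
], yaw=[0,0,0,0,0], grip=0.76)

```text
time_s: 4.9
ee_pos: [0.4468, 0.1404, 0.0589]
ee_rot: [[-0.862, -0.507, 0.0], [-0.507, 0.862, 0.0], [-0.0, -0.0, -1.0]]
ft_force: [0.1, 0.1, -0.4]
gripper_width: 0.0106
gripper_force: 0.0
```

Run:
```python
from h import *
p=read_camera("wrist");save(p,"pics/w2.png")
cv2.imwrite("pics/w2c.png",cv2.resize(p["image"][120:330,150:420,::-1],None,fx=2.5,fy=2.5))
s=get_state();print(s["ft_force"],s["ft_torque"],s["gripper_width"],s["gripper_force"])
```

```text
[-0.36549972  0.23032433  0.36074265] [ 0.03820391 -0.02056855 -0.01626761] 0.010519079394180328 0.0
```

View pics/w2c.png

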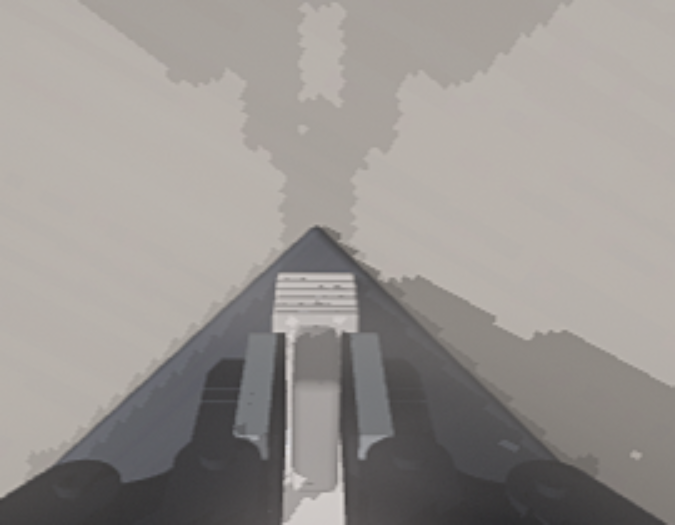

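The fin stands centred between the pads, seen from px (270,250) to (277,315). Next I close gradually and watch the force.

step_arm([
  [0,0,0],
  [0,0,0],
], yaw=[0,0], grip=0.785)

```text
time_s: 5.15
ee_pos: [0.4467, 0.1404, 0.0588]
ee_rot: [[-0.862, -0.507, -0.0], [-0.507, 0.862, 0.0], [0.0, 0.0, -1.0]]
ft_force: [-0.5, -0.3, -0.0]
gripper_width: 0.0088
gripper_force: 0.2
```

step_arm([
  [0,0,0],
  [0,0,0],
], yaw=[0,0], grip=0.8)

```text
time_s: 5.35
ee_pos: [0.4467, 0.1403, 0.0588]
ee_rot: [[-0.862, -0.507, 0.0], [-0.507, 0.862, -0.0], [0.0, -0.0, -1.0]]
ft_force: [0.5, 0.0, 0.2]
gripper_width: 0.0091
gripper_force: 8.1
```

step_arm([
  [-0.006,0,-0.04],
  [-0.006,0,-0.04],
  [0,0,0],
], yaw=[0,0,0])

```text
time_s: 5.65
ee_pos: [0.4478, 0.1408, 0.0631]
ee_rot: [[-0.862, -0.507, 0.001], [-0.507, 0.862, 0.0], [-0.001, -0.0, -1.0]]
ft_force: [1.0, 0.7, -0.9]
gripper_width: 0.0087
gripper_force: 8.0
```

```bash
cat > chk.py <<'E'
from h import *
import sys
np.set_printoptions(precision=4,suppress=True)
s=get_state();print(s["time_s"],s["ee_pos"],s["ft_force"],s["ft_torque"],s["gripper_width"],s["gripper_force"])
C=np.array([.452,.1435])+.074*np.array([.862,.507]);X=np.array([.862,.507]);Y=np.array([-.507,.862])
for n in("side","top"):
    p=read_camera(n);c=cloud(p);d=c[...,:2]-C;x=d@X;y=d@Y;im=p["image"].min(2)
    z=c[...,2]
    for lab,m in(("far",(x>0.045)&(x<.066)&(abs(y)<.015)),("+y",(y>0.045)&(y<.064)&(abs(x)<.015)),("-y",(y<-.045)&(y>-.064)&(abs(x)<.015)),("floor",(abs(x)<.02)&(abs(y)<.02)),("tab",(x<-.06)&(x>-.09)&(abs(y)<.006))):
        m=m&(z>.02)&(z<.1)&(im>120)
        if m.sum()>2: print(n,lab,m.sum(),"median z %.4f 90%% %.4f"%(np.median(z[m]),np.percentile(z[m],90)))
    if len(sys.argv)>1 and n=="side":
        cv2.imwrite(sys.argv[1],cv2.resize(p["image"][180:270,195:325,::-1],None,fx=5,fy=5,interpolation=2))
E
python3 chk.py pics/s3.png
```

```text
5.65 [0.4478 0.1408 0.0631] [ 0.9906  0.7387 -0.9306] [ 0.0759 -0.2239  0.0147] 0.00865592264800633 8.011579066514969
side far 85 median z 0.0434 90% 0.0459
side +y 73 median z 0.0445 90% 0.0468
side -y 145 median z 0.0408 90% 0.0470
side floor 175 median z 0.0296 90% 0.0310
side tab 117 median z 0.0487 90% 0.0629
top far 86 median z 0.0466 90% 0.0487
top +y 91 median z 0.0473 90% 0.0497
top -y 77 median z 0.0480 90% 0.0501
top floor 296 median z 0.0312 90% 0.0332
```

step_arm([
  [-0.008,0,-0.04],
  [-0.008,0,-0.04],
  [0,0,0],
], yaw=[0,0,0])

```text
time_s: 6.05
ee_pos: [0.4482, 0.1411, 0.0672]
ee_rot: [[-0.862, -0.507, 0.001], [-0.507, 0.862, -0.0], [-0.0, -0.0, -1.0]]
ft_force: [1.2, 0.5, -0.4]
gripper_width: 0.009
gripper_force: 8.0
```

```bash
python3 chk.py pics/s4.png
```

```text
6.05 [0.4482 0.1411 0.0672] [ 1.2486  0.4718 -0.3817] [-0.0446 -0.1349  0.0194] 0.008963113391014707 8.041698932647705
side far 83 median z 0.0442 90% 0.0464
side +y 77 median z 0.0463 90% 0.0485
side -y 151 median z 0.0397 90% 0.0490
side floor 174 median z 0.0312 90% 0.0325
side tab 129 median z 0.0429 90% 0.0660
top far 85 median z 0.0463 90% 0.0483
top +y 88 median z 0.0490 90% 0.0513
top -y 69 median z 0.0500 90% 0.0523
top floor 303 median z 0.0331 90% 0.0349
```

View pics/s4.png

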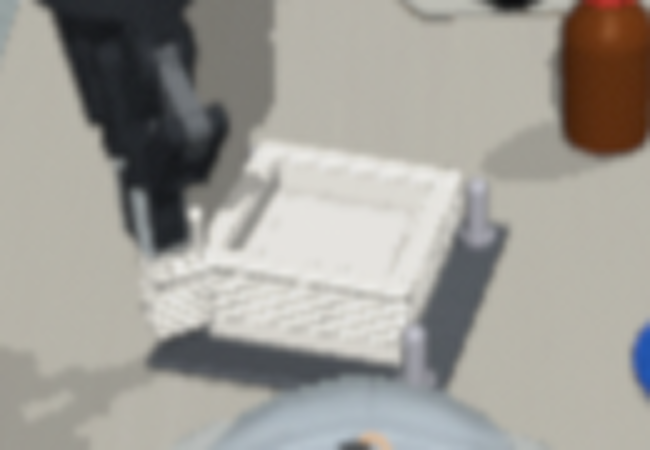

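The picture shows a gap opening under the tab corner at px (190,280), while the far corner and the stack below stay down. The measured heights agree: far 0 mm, sides +2 mm, tab +4 mm. The peel continues.

step_arm([
  [-0.01,0,-0.04],
  [-0.01,0,-0.04],
  [-0.01,0,-0.04],
  [-0.01,0,-0.04],
  [-0.01,0,-0.04],
  [0,0,0],
], yaw=[0,0,0,0,0,0])

```text
time_s: 6.75
ee_pos: [0.4503, 0.1424, 0.0771]
ee_rot: [[-0.862, -0.507, 0.0], [-0.507, 0.862, 0.0], [-0.0, -0.0, -1.0]]
ft_force: [0.2, -0.2, -1.1]
gripper_width: 0.0086
gripper_force: 8.1
```

step_arm([
  [-0.012,0,-0.04],
  [-0.012,0,-0.04],
  [-0.012,0,-0.04],
  [-0.012,0,-0.04],
  [-0.012,0,-0.04],
  [0,0,0],
], yaw=[0,0,0,0,0,0])

```text
time_s: 7.35
ee_pos: [0.4531, 0.144, 0.0872]
ee_rot: [[-0.862, -0.507, 0.001], [-0.507, 0.862, 0.0], [-0.001, -0.0, -1.0]]
ft_force: [-1.0, 0.3, -1.1]
gripper_width: 0.0087
gripper_force: 8.1
```

```bash
python3 chk.py pics/s5.png
```

```text
7.35 [0.4531 0.144  0.0872] [-0.9854  0.2557 -1.1102] [-0.0521  0.0076 -0.0085] 0.008711926521939174 8.055326342582703
side far 103 median z 0.0560 90% 0.0596
side +y 72 median z 0.0623 90% 0.0659
side -y 183 median z 0.0412 90% 0.0652
side floor 157 median z 0.0476 90% 0.0494
side tab 119 median z 0.0420 90% 0.0780
top far 99 median z 0.0594 90% 0.0622
top +y 89 median z 0.0657 90% 0.0680
top -y 78 median z 0.0656 90% 0.0680
top floor 312 median z 0.0492 90% 0.0521
```

View pics/s5.png

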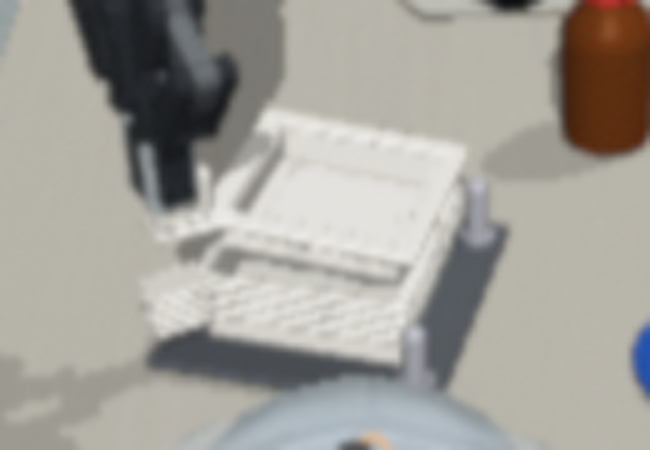

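The tray has come off, tilted about 0.11 rad with the tab up, and the stack below (px 150-410, 250-350) is still fully down. I'll firm the grip and lift clear.

step_arm([
  [0,0,0],
  [0,0,-0.1],
  [0,0,-0.2],
  [0,0,-0.2],
  [0,0,-0.2],
  [0,0,-0.2],
  [0,0,-0.2],
  [0,0,-0.2],
  [0,0,-0.1],
  [0,0,0],
], yaw=[0,0,0,0,0,0,0,0,0,0], grip=0.84)

```text
time_s: 8.45
ee_pos: [0.4534, 0.144, 0.1579]
ee_rot: [[-0.862, -0.507, 0.002], [-0.507, 0.862, 0.0], [-0.002, -0.001, -1.0]]
ft_force: [-0.3, -0.3, -0.8]
gripper_width: 0.0076
gripper_force: 37.5
```

```bash
python3 - <<'E'
from h import *
np.set_printoptions(precision=4,suppress=True)
p=read_camera("top");c=cloud(p);im=p["image"].astype(int);v,u=np.indices(im.shape[:2])
m=(im[...,2]>im[...,0]+50)&(abs(u-300)<22)&(abs(v-160)<20)&(c[...,2]<.012)
print("mat",m.sum(),cv2.minEnclosingCircle(c[m][:,:2].astype(np.float32)*1000),np.median(c[m],0))
for lo,hi in((.03,.08),(.08,.14),(.14,.3)):
    q=(c[...,1]<.05)&(c[...,1]>-.25)&(c[...,0]>.42)&(c[...,0]<.95)&(c[...,2]>lo)&(c[...,2]<hi)
    if q.any(): print("right side",lo,q.sum(),c[q].min(0),c[q].max(0))
X=np.array([.862,.507]);Y=np.array([-.507,.862])
q=(np.abs((c[...,:2]-[.53,.19])@X)<.1)&(np.abs((c[...,:2]-[.53,.19])@Y)<.075)&(c[...,2]>.08)&(c[...,2]<.16)&(im.min(2)>150)
P=c[q];A=np.c_[(P[:,:2]-[.52,.18])@X,(P[:,:2]-[.52,.18])@Y,np.ones(len(P))]
print("tray fit n",len(P),np.linalg.lstsq(A,P[:,2],rcond=None)[0],cv2.minAreaRect(P[:,:2].astype(np.float32)*1000))
E
python3 chk.py pics/s6.png | grep side
```

```text
mat 760 ((687.91796875, 130.71173095703125), 39.889774322509766) [0.6873 0.131  0.0042]
right side 0.03 5754 [ 0.42 -0.25  0.03] [0.9494 0.0415 0.08  ]
right side 0.08 5450 [ 0.4353 -0.25    0.08  ] [0.9496 0.0389 0.14  ]
right side 0.14 8287 [ 0.7782 -0.25    0.1401] [ 0.95   -0.0972  0.2175]
tray fit n 1627 [-0.0694 -0.0501  0.1277] ((520.5463256835938, 184.6494140625), (94.76415252685547, 94.93484497070312), 75.40983581542969)
side far 94 median z 0.0353 90% 0.0415
side +y 104 median z 0.0339 90% 0.0413
side -y 99 median z 0.0354 90% 0.0416
side floor 10 median z 0.0202 90% 0.0206
side tab 70 median z 0.0404 90% 0.0422
```

View pics/s6.png

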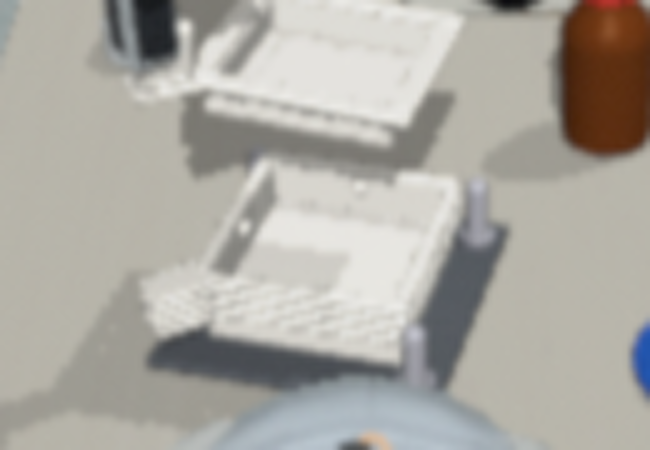

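The upper part of the picture shows the tray lifted clear, and the stack sits fully down with its rim at 42 mm. I'll carry the tray over to the mat and turn the tab toward the robot.

step_arm([
  [-0.14,-0.1,0],
  [-0.284,-0.202,0],
  [-0.284,-0.202,0],
  [-0.284,-0.202,0],
  [-0.284,-0.202,0],
  [-0.284,-0.202,0],
  [-0.284,-0.202,0],
  [-0.284,-0.202,0],
  [-0.284,-0.202,0],
  [-0.14,-0.1,0],
], yaw=[0,0,0,0,0,0,0,0,0,0])

```text
time_s: 9.6
ee_pos: [0.6105, 0.1299, 0.1561]
ee_rot: [[-0.862, -0.506, 0.0], [-0.506, 0.862, -0.0], [-0.0, -0.0, -1.0]]
ft_force: [-0.4, 0.3, -0.2]
gripper_width: 0.0078
gripper_force: 37.5
```

step_arm([
  [0,0,0],
  [0,0,0],
  [0,0,0],
  [0,0,0],
  [0,0,0],
  [0,0,0],
  [0,0,0],
  [0,0,0],
  [0,0,0],
  [0,0,0],
], yaw=[0.3,0.65,0.65,0.65,0.65,0.65,0.65,0.6,0.28,0])

```text
time_s: 10.6
ee_pos: [0.6085, 0.1302, 0.1564]
ee_rot: [[-1.0, 0.0, -0.001], [0.0, 1.0, -0.0], [0.001, -0.0, -1.0]]
ft_force: [0.6, -0.4, -0.8]
gripper_width: 0.0075
gripper_force: 37.5
```

```bash
cat > fit.py <<'E'
from h import *
import sys
np.set_printoptions(precision=4,suppress=True)
s=get_state();print(s["time_s"],s["ee_pos"],s["ft_force"],s["gripper_force"])
C0=np.array(s["ee_pos"][:2])+[.0784,0]
for n in("top","side"):
    p=read_camera(n);c=cloud(p);im=p["image"].astype(int);d=c[...,:2]-C0
    # rim ring: L1 norm (square rotated 45)
    r=np.abs(d).sum(-1)/2**.5
    zc=s["ee_pos"][2]-.03
    q=(r<.052)&(abs(c[...,2]-zc)<.045)&(im.min(2)>120)
    P=c[q]
    if n=="top": print("outline",cv2.minAreaRect(P[:,:2].astype(np.float32)*1000))
    ring=q&(r>.0405)&(r<.047);P=c[ring];
    for _ in range(4):
        A=np.c_[P[:,:2]-C0,np.ones(len(P))];k=np.linalg.lstsq(A,P[:,2],rcond=None)[0];e=P[:,2]-A@k;P=P[abs(e)<max(.0025,1.5*e.std())]
    print(n,"rim plane n",len(P),"slope x,y",k[:2],"z top centre",k[2],e.std())
    if len(sys.argv)>1 and n=="side": cv2.imwrite(sys.argv[1],cv2.resize(p["image"][180:280,270:400,::-1],None,fx=5,fy=5,interpolation=2))
E
python3 fit.py
```

```text
10.6 [0.6085 0.1302 0.1564] [ 0.6403 -0.358  -0.85  ] 37.52918064594269
outline ((684.1055297851562, 169.79824829101562), (44.98285675048828, 35.58204650878906), 45.07731246948242)
top rim plane n 90 slope x,y [-0.1142  0.0099] z top centre 0.13436490264538672 0.0010549481429783822
side rim plane n 308 slope x,y [-0.1081 -0.004 ] z top centre 0.13333955730642214 0.0007820388489609595
```

step_arm([
  [0,0,0.1],
  [0,0,0.25],
  [0,0,0.25],
  [0,0,0.25],
  [0,0,0.25],
  [0,0,0.25],
  [0,0,0.25],
  [0,0,0.25],
  [0,0,0.1],
  [0,0,0.1],
  [0,0,0],
], yaw=[0,0,0,0,0,0,0,0,0,0,0])

```text
time_s: 11.8
ee_pos: [0.6084, 0.1302, 0.0538]
ee_rot: [[-1.0, 0.0, -0.001], [0.0, 1.0, -0.0], [0.001, -0.0, -1.0]]
ft_force: [-0.3, 0.4, -1.5]
gripper_width: 0.0079
gripper_force: 37.5
```

step_arm([
  [0,0,0],
  [0,0,0.04],
  [0,0,0.04],
  [0,0,0.04],
  [0.005,0,0.04],
  [0.005,0,0.04],
  [0.005,0,0.04],
  [0,0,0],
], yaw=[0,0,0,0,0,0,0,0], grip=0.8)

```text
time_s: 12.6
ee_pos: [0.6078, 0.1302, 0.042]
ee_rot: [[-1.0, 0.0, -0.0], [0.0, 1.0, -0.0], [0.0, -0.0, -1.0]]
ft_force: [-0.5, -0.3, -0.0]
gripper_width: 0.0083
gripper_force: 11.5
```

```bash
python3 fit.py
```

```text
12.6 [0.6078 0.1302 0.042 ] [-0.475  -0.2939 -0.0153] 11.54227003455162
outline ((684.7171630859375, 173.70265197753906), (38.31417465209961, 30.762004852294922), 44.51356506347656)
top rim plane n 66 slope x,y [-0.0457  0.0253] z top centre 0.024319021857939493 0.0011562993809697071
side rim plane n 349 slope x,y [-0.134   0.0951] z top centre 0.020506645735020385 0.008847062373386469
```

step_arm([
  [0.005,0,0.03],
  [0.005,0,0.03],
  [0,0,0.03],
  [0,0,0],
], yaw=[0,0,0,0])

```text
time_s: 13.1
ee_pos: [0.6072, 0.1303, 0.0375]
ee_rot: [[-1.0, 0.0, -0.0], [0.0, 1.0, -0.0], [0.0, -0.0, -1.0]]
ft_force: [-0.4, -0.8, 0.3]
gripper_width: 0.0084
gripper_force: 11.6
```

```bash
python3 fit.py pics/s7.png
```

```text
13.1 [0.6072 0.1303 0.0375] [-0.3918 -0.8471  0.279 ] 11.56760260462761
outline ((714.3202514648438, 166.40475463867188), (35.56161117553711, 99.97847747802734), 66.26819610595703)
top rim plane n 60 slope x,y [-0.0205  0.0124] z top centre 0.023653119505690455 0.0010631643883489755
side rim plane n 340 slope x,y [-0.0492  0.1142] z top centre 0.01958939636078208 0.008190051550315788
```

View pics/s7.png

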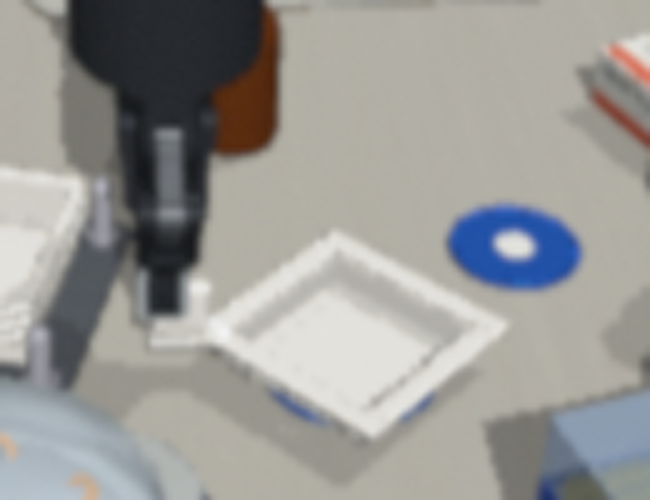

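step_arm([
  [0,0,0.025],
  [0,0,0.025],
  [0,0,0],
], yaw=[0,0,0])

```text
time_s: 13.5
ee_pos: [0.6067, 0.1303, 0.0356]
ee_rot: [[-1.0, 0.0, -0.001], [0.0, 1.0, 0.0], [0.001, 0.0, -1.0]]
ft_force: [-3.9, 0.1, 5.1]
gripper_width: 0.0092
gripper_force: 12.2
```

step_arm([
  [0,0,0],
  [0,0,0],
  [0,0,0],
  [0,0,0],
], yaw=[0,0,0,0], grip=0.95)

```text
time_s: 13.9
ee_pos: [0.6067, 0.1303, 0.0358]
ee_rot: [[-1.0, 0.0, -0.001], [0.0, 1.0, 0.0], [0.001, 0.0, -1.0]]
ft_force: [-2.5, 0.4, 5.5]
gripper_width: 0.0068
gripper_force: 59.2
```

step_arm([
  [0,0,-0.06],
  [0,0,-0.15],
  [0,0,-0.2],
  [0,0,-0.2],
  [0,0,-0.2],
  [0,0,-0.2],
  [0,0,-0.2],
  [0,0,-0.2],
  [0,0,-0.2],
  [0,0,-0.1],
  [0,0,-0.06],
  [0,0,0],
  [0,0,0],
  [0,0,0],
], yaw=[0,0,0,0,0,0,0,0,0,0,0,0,0,0])

```text
time_s: 15.3
ee_pos: [0.6069, 0.1302, 0.1231]
ee_rot: [[-1.0, 0.0, -0.001], [0.0, 1.0, -0.0], [0.001, -0.0, -1.0]]
ft_force: [-0.2, 0.1, -1.1]
gripper_width: 0.0071
gripper_force: 58.6
```

```bash
python3 fit.py pics/s8.png
```

```text
15.3 [0.6069 0.1302 0.1231] [-0.2381  0.1084 -1.1095] 58.59348177909851
outline ((685.547119140625, 171.0198516845703), (42.77992248535156, 34.7667121887207), 45.25450134277344)
top rim plane n 76 slope x,y [ 0.0006 -0.0061] z top centre 0.11111111856050351 0.0009431101302161053
side rim plane n 325 slope x,y [ 0.0086 -0.0005] z top centre 0.10928444489739918 0.0008199456956445091
```

View pics/s8.png

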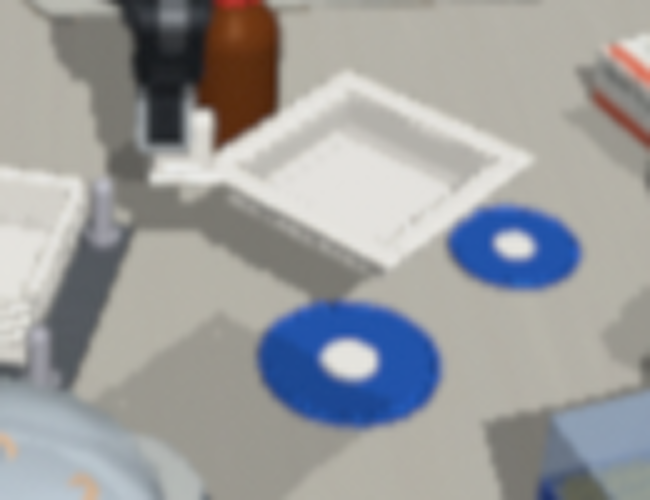

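The tray is level (slope under 0.01) above the larger mat at px (350,360). Now a check of the centring.

Run:
```python
from h import *
p=read_camera("side");c=cloud(p);im=p["image"].min(2)
q=(abs(c[...,2]-.1095)<.004)&(im>120)&(abs(c[...,0]-.69)<.09)&(abs(c[...,1]-.13)<.08)
P=c[q];u=(P[:,0]+P[:,1])/2**.5;v=(P[:,1]-P[:,0])/2**.5
q2=P[:,0]>.625;f=lambda a:np.percentile(a,[.5,99.5])
U=f(u[q2]);V=f(v[q2]);print(U,V,U[1]-U[0],V[1]-V[0]);a,b=U.mean(),V.mean();print("centre",(a-b)/2**.5,(a+b)/2**.5)
```

```text
[0.52981978 0.62612668] [-0.44247513 -0.3464328 ] 0.09630690384818619 0.09604233054141431
centre 0.6876098638559944 0.12976771999713888
```

The tray centre is (0.6876, 0.1298) and the mat centre is (0.688, 0.131), so it is centred to about 1 mm.

```bash
python3 -c "
from plant import *
print(hand_in())"
```

```text
the job is handed in; nothing more can be done
None
```

The job is handed in: the top tray was peeled off tab corner first with the stack left down, and is held level, open side up, about 10 cm above the centre of the larger blue mat; on the way I rested it briefly on that mat, still in the gripper, to level it.

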